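# Set the soldering mat out for touching up a board

## Task

Set the mat out for touching up the clamped circuit board: stand the loupe on the board around the square chip in its middle, the tip cleaner between the iron stand and the board holder, 3 cm clear of the stand, the smaller solder reel on the holder's other side, away from the stand, 3 cm clear of the holder, and the flux tin behind the holder (beyond its far edge, as seen from the robot), 3 cm clear of it. Line the cleaner, the reel and the tin up with the middle of the edge that each stands beside. All stand upright; set the loupe down without dropping it, and leave the big reel, the bottle, the tweezers and the screwdriver where they lie.

Things in the scene. Friction and masses are not known exactly. Their poses are not given: they have to be found in the camera images.
- board_holder: Aluminium holder, fixed, 90 (x) by 130 mm (y), a green board clamped flat in its jaws. Origin: centre of the underside, on the mat (mat top at z = 2 mm); x to its far edge, away from the robot (yaw within 0.25 rad). Board top 24 mm above the origin; jaws and edge parts reach 34 mm. Black chip 16 mm square, 1.6 mm high, at mid-board over the origin, clear 33 mm around.
- iron_stand: Fixed dark steel soldering-iron stand: base 110 (x) by 80 mm (y), 16 mm high; a cordless iron rests in a tube above it, within 20 mm of the x axis, its handle up to 155 mm above the mat, leaning to the robot. Origin: centre of the base's underside, on the mat; x points away from the robot (yaw within 0.2 rad), z up.
- loupe: Stand loupe: black knurled head, 48 mm across, from 22 to 40 mm above its foot, with a pale domed lens on top (to 44 mm), over a clear hollow round foot, 46 mm outside and 40 mm inside. 70 g. Origin at the centre of its underside, z up.
- tip_cleaner: Dark steel pot, 52 mm across and 42 mm high, filled with brass turnings. 150 g. Origin at the centre of its underside, z up.
- small_reel: The smaller of two reels of solder wire, standing on its flange: black flanges 46 mm across, 40 mm high, grey wire. 140 g. Origin at the centre of its underside, z up.
- flux_tin: Low round aluminium flux tin with lid, 40 mm across and 22 mm high. 50 g. Origin at the centre of its underside, z up.
- big_reel: The larger reel of solder wire, 64 mm across and 58 mm high. Leave it. Origin at the centre of its underside, z up.
- cleaner_bottle: Grey plastic bottle with white cap, 54 mm across and 105 mm high. Leave it. Origin at the centre of its underside, z up.
- tweezers: Steel tweezers lying flat, 140 mm long along their x, 16 mm wide, 8 mm high. Leave them. Origin under their middle.
- screwdriver: Small screwdriver with grey six-sided handle, lying along its x, 134 mm long, 14 mm wide, 12 mm high. Leave it. Origin under its middle, on the mat.

How it is judged:
By the outcome, as a careful person would: the job done as asked, in the order asked, and still so for the second after the job is handed in, with the robot touching nothing.
It also fails if it takes over 106 s, if anything falls off the work surface, if the arm or the gripper's body presses on something with over 40 N, if the wrist force passes 120 N, or if a joint passes its speed limit or range.

## Robot

A 6-joint arm with a two-finger parallel gripper is mounted at the origin on the work surface. World frame = base frame: x ahead of the robot, y to its left, z up, the work surface at z = 0. Lengths are in mm, angles in rad, forces in N, time in s.
With the tool pointing down it reaches from about 350 to 975 mm from the base axis. Payload 7.1 kg.
Tool frame: the origin (TCP) lies at the very end of the fingers, on their centre line; the grasp point (between the pads) lies 19 mm behind it (ctrl.pinch_z is the distance from the TCP to the grasp point, in mm); z points along the fingers, y is the direction in which the jaws open and shut (so a half turn about z gives the same grasp; the last joint's range is limited). The gripper opens to 88 mm and grips with 3 to 60 N. Pads are 20 mm wide; open, the fingers measure 115 mm over their backs; the gripper's body (75 mm by 178 mm) begins 61 mm behind the grasp point.
Start: joints at [1.208, 0.423, 1.63, -0, 1.089, -0.019], TCP at [210.635, 588.42, 222.675] pointing down, gripper open.
Joint ranges: [-3, 3], [-0.9, 2.11], [0.09, 2.58], [-1.31, 4.45], [0.11, 2.69], [-2.54, 2.54]. Speed limits (rad/s): [2.39, 2.39, 3.01, 3.14, 3.14, 3.14].

## Interface

Orientations are given as a rotation vector (axis times angle).
In Python, from workcell import ctrl gives the robot as it stands.
- The arm moves only by the shell command python3 -m inch 'ROWS' [OPENING]. ROWS is JSON, a list of rows, each an object with "xyz": the shift along the tool's x, y, z in cm, a list of three; "spin": the turn about the tool's z in degrees. A call has 1 to 20 rows; each row is the pose to reach, as a shift and turn from the pose measured when the call began, along the tool's axes at that moment; what a row does not reach only later rows make up. A row lasts 1/10 s, in which the tool goes at most 50 mm and 8.59 degrees, less where a joint would pass 70% of its speed; a pose out of reach is approached as far as the arm can. A call with a gripper value outside its range is refused whole. OPENING is the closure, from 0 (fully open) to 1 (shut), set as the call begins (- or left out, the last holds). The fingers move at their own pace and stop on an object; the grip force is fixed at half the most. Time passes only in rows, so rows that repeat a pose let the fingers close. It gives the time, the measured TCP pose, the force and the opening at its end, in the units of the state.
- ctrl.get_obs(): the state, without advancing time (a new reading comes with each control period).
- ctrl.get_image(name): name is "side" or "top"; returns the picture (384x512x3 uint8, red, green, blue); there is no depth.
- ctrl.camera_info(name): a dict with "camera_matrix" (3x3 intrinsics, pixels), "R" (3x3) and "t" (3): a world point X has camera coordinates R X + t. Camera axes: x right, y down, z forward; pixel columns grow to the right and rows downward; lengths in mm; the calibration is good to about 2 mm. A picture is of the moment at which its call begins. camera_info takes no time and is no camera call.
- ctrl.close_job(): hands the job in, once; it reports no verdict.
The state is a dict: "t": time; "qpos": joint angles; "qvel": joint speeds; "joint_torque": joint torques, N m; "ee_pos": TCP position; "orientation": TCP orientation; "ft_force": force on the tool from outside, world axes, zero at the start; "moment": the same for the moment, N m; "width": finger opening in mm.
Only numpy, scipy, OpenCV 4.12 (cv2) and the standard library are available. Lean on these libraries where they do the work, as an engineer would, in place of code of your own. Each camera call takes 0.05 s, during which the arm holds its last target. There are 200 camera calls.

## Working session

There is one attempt and no reset: what is moved stays moved. The work goes in short steps, Python scripts to look and compute and a shell command to move; the robot and the scene stay as the last step left them, time stands still between calls to the robot, and variables do not carry over. Pictures are saved under pics/ and viewed, about 12 in all and at most 16, crops included, and the job is handed in when it is done.

```bash
mkdir -p pics; ls; python3 - <<'E'
from workcell import ctrl
import cv2
for n in ["top","side"]:
    cv2.imwrite(f"pics/{n}0.png",cv2.cvtColor(ctrl.get_image(n),cv2.COLOR_RGB2BGR))
    c=ctrl.camera_info(n); print(n,c)
o=ctrl.get_obs();print(o)
E
```

```text
pics
top {'camera_matrix': array([[445.40160677,   0.        , 251.03926491],
       [  0.        , 445.40160677, 185.231232  ],
       [  0.        ,   0.        ,   1.        ]]), 'R': array([[ 0.01289788, -0.99954713,  0.02718795],
       [-0.98827706, -0.01687969, -0.15173509],
       [ 0.15212529, -0.02491216, -0.9880472 ]]), 't': array([ -22.60841612,  525.24342282, 1160.00214525])}
side {'camera_matrix': array([[377.06030316,   0.        , 250.75896295],
       [  0.        , 377.06030316, 193.59206017],
       [  0.        ,   0.        ,   1.        ]]), 'R': array([[ 0.94210245, -0.3346676 ,  0.02098982],
       [-0.20486134, -0.62398881, -0.75410198],
       [ 0.26547092,  0.70614132, -0.65642184]]), 't': array([-512.00461422,  171.66937524,  837.33141875])}
{'t': 0.1, 'qpos': array([ 1.20797393e+00,  4.23765519e-01,  1.63058179e+00, -5.32649872e-06,
        1.08859931e+00, -1.90202902e-02]), 'qvel': array([ 0.00032401, -0.00060615, -0.00273296, -0.00010705,  0.00097221,
        0.00048341]), 'joint_torque': array([ 5.18646684e-04, -5.45612848e+01, -2.74324518e+01,  6.46078144e-02,
        1.88380742e-02,  2.34503165e-05]), 'ee_pos': array([210.48432745, 587.97319722, 221.9912349 ]), 'orientation': array([-5.37340193e-01, -3.09504125e+00,  2.08938786e-03]), 'ft_force': array([0.20894264, 0.21723318, 0.31807126]), 'moment': array([-0.03869784,  0.06767146, -0.0057139 ]), 'width': 87.95742048195758}
```

View pics/top0.png

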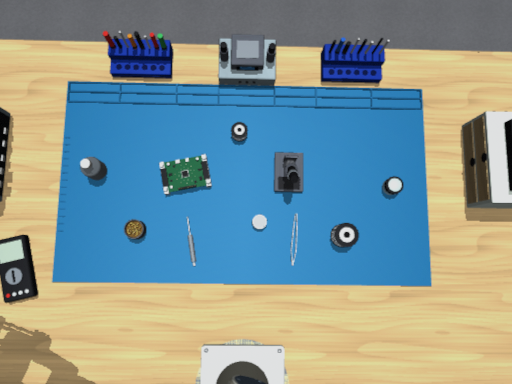

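View pics/side0.png

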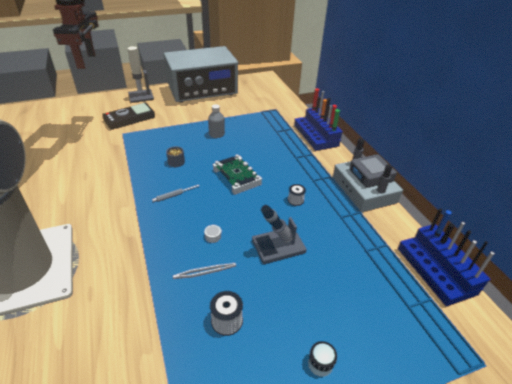

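The top view shows the holder at (186,174), stand (289,172), loupe (394,185), cleaner (135,230), small reel (240,131), tin (260,222), big reel (345,235) and bottle (93,168). The side view agrees. Next I'll zoom in to measure.

```bash
cat > h.py <<'E'
import numpy as np, cv2
from workcell import ctrl
from scipy.spatial.transform import Rotation as Ro
def ray(n,uv,z):
    c=ctrl.camera_info(n);K,R,t=c["camera_matrix"],c["R"],c["t"]
    d=R.T@np.linalg.solve(K,[uv[0],uv[1],1]);C=-R.T@t
    return C+d*(z-C[2])/d[2]
def proj(n,X):
    c=ctrl.camera_info(n);p=c["camera_matrix"]@(c["R"]@np.array(X,float)+c["t"]);return p[:2]/p[2]
def get(n): return cv2.cvtColor(ctrl.get_image(n),cv2.COLOR_RGB2BGR)
def nonmat(im):
    hsv=cv2.cvtColor(im,cv2.COLOR_BGR2HSV)
    return ((cv2.inRange(hsv,(97,150,60),(112,255,255)))==0).astype(np.uint8)
def delta(xyz,yaw=None):
    """world TCP target -> tool shift cm ; yaw = wanted direction of the tool y axis (world, rad)"""
    o=ctrl.get_obs();R=Ro.from_rotvec(o["orientation"]).as_matrix()
    s=R.T@(np.array(xyz)-o["ee_pos"])/10
    ya=np.arctan2(R[1,1],R[0,1])
    sp=None
    if yaw is not None:
        d=(yaw-ya+np.pi/2)%np.pi-np.pi/2; sp=-np.degrees(d)  # tool z down
    return s.round(2),sp,np.degrees(ya).round(2),(R[:,2]).round(4),o["qpos"].round(2)
E
python3 - <<'E'
from h import *
t=cv2.imread("pics/top0.png"); s=cv2.imread("pics/side0.png")
a=cv2.resize(t[100:280,60:220],None,fx=4,fy=4,interpolation=cv2.INTER_CUBIC)[:600]
b=cv2.resize(t[110:260,220:420],None,fx=4,fy=4,interpolation=cv2.INTER_CUBIC)
cv2.imwrite("pics/b.png",b)
cv2.imwrite("pics/a.png",cv2.resize(t[140:200,140:310],None,fx=4.7,fy=4.7,interpolation=cv2.INTER_CUBIC))
for n,im in (("top",t),("side",s)):
    k,l,st,ce=cv2.connectedComponentsWithStats(nonmat(im))
    for i in range(k):
        if 60<st[i,4]<6000: print(n,st[i],ce[i].round(1),ray(n,ce[i],2).round(0))
E
```

```text
top [231 122  16  19 250] [239.  131.2] [686.  20.   2.]
top [ 159  153   53   42 1527] [184.9 173.5] [561. 169.   2.]
top [ 274  152   30   40 1163] [288.2 171.5] [ 572. -119.    2.]
top [ 80 157  27  23 478] [ 92.7 167.8] [573. 424.   2.]
top [382 177  21  18 302] [392.2 185.6] [ 537. -412.    2.]
top [290 213   8  53 246] [293.9 238.9] [ 385. -135.    2.]
top [252 214  15  16 199] [259.  221.4] [431. -39.   2.]
top [186 216  10  50 210] [190.9 244.1] [367. 146.   2.]
top [123 219  23  20 358] [134.3 228.9] [406. 301.   2.]
top [331 223  27  24 540] [344.1 234.7] [ 398. -274.    2.]
side [166 146  19  21 343] [174.9 156.1] [408. 326.   2.]
side [ 212  154   51   41 1126] [237.9 173.6] [567. 181.   2.]
side [151 184  49  19 258] [172.5 193.3] [368. 153.   2.]
side [287 184  18  22 325] [296.1 194.6] [692.  41.   2.]
side [ 252  205   55   59 1758] [277.8 238.8] [580. -95.   2.]
side [203 224  20  19 291] [212.4 232.9] [433. -26.   2.]
side [172 262  65  18 497] [203.1 270.4] [ 384. -130.    2.]
side [ 210  291   33   45 1252] [226.2 312.8] [ 402. -248.    2.]
side [308 341  29  36 808] [321.8 358.8] [ 542. -397.    2.]
```

View pics/a.png

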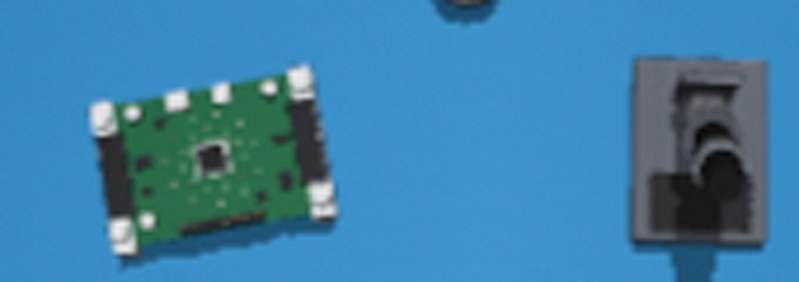

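View pics/b.png

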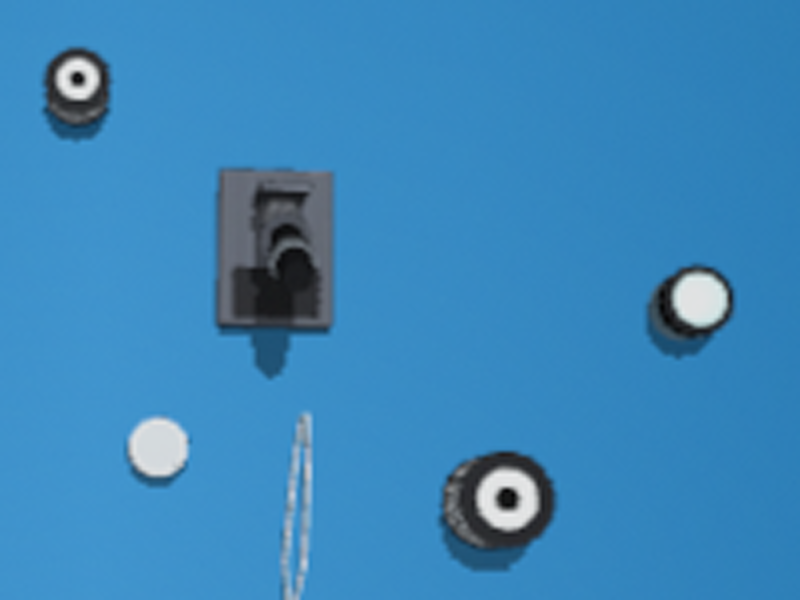

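Holder corners, chip (211,158 in crop a), stand-base corners, loupe lens (699,299 in crop b), reel label (77,78) and tin lid (158,447) are all clear, so I can compute poses.

```bash
python3 - <<'E'
from h import *
t=cv2.imread("pics/top0.png"); s=cv2.imread("pics/side0.png")
A=lambda p:((np.array(p)+.5)/4.7-.5+[140,140]); B=lambda p:((np.array(p)+.5)/4-.5+[220,110])
print("chip",ray("top",A((211,158)),27.6))
hc=[ray("top",A(p),34) for p in ((92,103),(306,68),(335,215),(117,252))]
sc=[ray("top",A(p),18) for p in ((635,58),(768,62),(765,245),(630,242))]
for nm,c in (("holder",hc),("stand",sc)):
    c=np.array(c)[:,:2];e=(c[0]+c[3]-c[1]-c[2])/2;f=(c[0]+c[1]-c[2]-c[3])/2
    print(nm,c.round(0).tolist(),c.mean(0),np.linalg.norm(f),np.linalg.norm(e),"yaw from y",np.arctan2(-e[0],e[1]),"from x",np.arctan2(f[1],f[0]))
def blob(im,n,box,lo,hi,z):
    x0,y0,x1,y1=box;h=cv2.cvtColor(im[y0:y1,x0:x1],cv2.COLOR_BGR2HSV);m=cv2.inRange(h,lo,hi)
    c=max(cv2.findContours(m,0,2)[0],key=cv2.contourArea);(cx,cy),r=cv2.minEnclosingCircle(c)
    M=cv2.moments(m,True);c0=np.array([M["m10"]/M["m00"]+x0,M["m01"]/M["m00"]+y0])
    print(n,box,c0.round(1),r.round(1),ray(n,c0,z).round(1))
W=((0,0,150),(180,70,255))
blob(t,"top",(380,174,408,200),*W,43)
blob(t,"top",(228,118,250,145),*W,42)
blob(t,"top",(250,210,270,235),*W,24)
blob(t,"top",(120,215,150,245),(8,80,50),(35,255,255),42)
blob(s,"side",(305,338,340,378),*W,43)
blob(s,"side",(285,180,308,195),*W,42)
blob(s,"side",(200,220,226,245),*W,24)
blob(s,"side",(162,142,190,170),(8,80,50),(35,255,255),42)
E
```

```text
chip [557.48988459 166.67789043  27.6       ]
holder [[587.0, 236.0], [610.0, 113.0], [524.0, 94.0], [501.0, 217.0]] [555.74026524 164.85636773] 88.32750539599293 125.46941809712315 yaw from y 0.18659870188210012 from x 0.2119104881999462
stand [[624.0, -80.0], [623.0, -159.0], [513.0, -157.0], [514.0, -78.0]] [ 568.42045266 -118.28987314] 109.81474907061596 79.03839518118477 yaw from y -0.008614088310072593 from x -0.021346669917998832Traceback (most recent call last):
  File "<stdin>", line 16, in <module>
  File "<stdin>", line 14, in blob
AttributeError: 'float' object has no attribute 'round'
```

```bash
python3 - <<'E'
from h import *
t=cv2.imread("pics/top0.png"); s=cv2.imread("pics/side0.png")
def blob(im,n,box,lo,hi,z):
    x0,y0,x1,y1=box;h=cv2.cvtColor(im[y0:y1,x0:x1],cv2.COLOR_BGR2HSV);m=cv2.inRange(h,lo,hi)
    M=cv2.moments(m,True);c0=np.array([M["m10"]/M["m00"]+x0,M["m01"]/M["m00"]+y0])
    print(n,box,c0.round(1),M["m00"],ray(n,c0,z).round(1))
W=((0,0,150),(180,70,255))
blob(t,"top",(380,174,408,200),*W,43)
blob(t,"top",(228,118,250,145),*W,42)
blob(t,"top",(250,210,270,235),*W,24)
blob(t,"top",(120,215,150,245),(8,80,50),(35,255,255),42)
blob(s,"side",(305,338,340,378),*W,43)
blob(s,"side",(285,180,308,195),*W,42)
blob(s,"side",(200,220,226,245),*W,24)
blob(s,"side",(162,142,190,170),(8,80,50),(35,255,255),42)
# board green + dark chip
h=cv2.cvtColor(t[150:200,155:215],cv2.COLOR_BGR2HSV);m=cv2.inRange(h,(50,80,30),(85,255,255))
m=cv2.morphologyEx(m,cv2.MORPH_CLOSE,np.ones((5,5)))
r=cv2.minAreaRect(max(cv2.findContours(m,0,2)[0],key=cv2.contourArea));print(r)
P=np.array([ray("top",p+[155,150],26)[:2] for p in cv2.boxPoints(r)]);print(P.round(1).tolist(),P.mean(0))
for i in range(4):d=P[(i+1)%4]-P[i];print(np.linalg.norm(d),np.arctan2(d[1],d[0]))
# chip side view
cv2.imwrite("pics/c.png",cv2.resize(s[145:200,205:270],None,fx=9,fy=9,interpolation=cv2.INTER_CUBIC))
print(delta((540,-410,200),np.pi/2))
E
```

```text
top (380, 174, 408, 200) [394.5 184.4] 144.0 [ 534.  -404.1   43. ]
top (228, 118, 250, 145) [238.9 129.4] 73.0 [679.5  20.5  42. ]
top (250, 210, 270, 235) [259.2 221.5] 171.0 [429.3 -38.4  24. ]
top (120, 215, 150, 245) [133.4 228.6] 214.0 [404.4 293.6  42. ]
side (305, 338, 340, 378) [323.5 353.4] 339.0 [ 535.1 -404.6   43. ]
side (285, 180, 308, 195) [297.  188.8] 60.0 [680.8  21.1  42. ]
side (200, 220, 226, 245) [212.4 231. ] 167.0 [430.8 -39.5  24. ]
side (162, 142, 190, 170) [174.7 151.8] 58.0 [405.6 290.8  42. ]
((29.660001754760742, 23.8799991607666), (30.052753448486328, 37.476497650146484), 79.69515228271484)
[[586.7, 225.0], [607.3, 125.1], [525.4, 108.0], [505.4, 207.1]] [556.1901665 166.3098544]
102.0734080295856 -1.3672437465429843
83.65477136727877 -2.9362747102327886
101.07549132632235 1.7705784308212085
83.28142870962142 0.2173173818327119
(array([-64.66, -82.85,   2.31]), np.float64(-19.698266915860092), np.float64(70.3), array([-5.0e-04, -1.3e-03, -1.0e+00]), array([ 1.21,  0.42,  1.63, -0.  ,  1.09, -0.02]))
```

View pics/c.png

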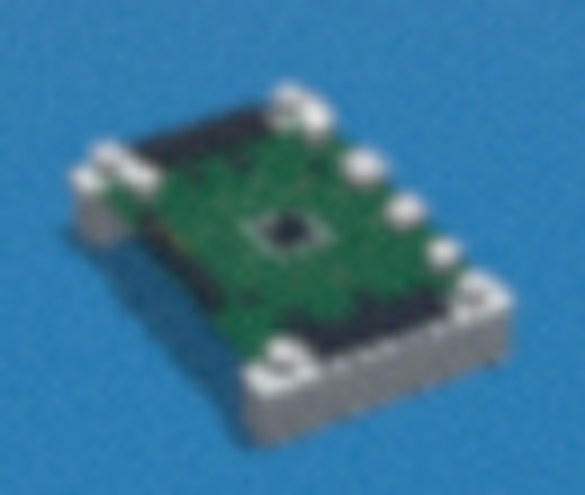

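```bash
python3 - <<'E'
from h import *
c=(np.array([287.5,228.5])/9-.5+[205,145]);print("chip side",c,ray("side",c,27.6))
print(delta((480,250,230),np.pi/2))
E
```

```text
chip side [236.44444444 169.88888889] [558.68325248 167.7460407   27.6       ]
(array([-36.77, -22.74,  -0.77]), np.float64(-19.698266915860092), np.float64(70.3), array([-5.0e-04, -1.3e-03, -1.0e+00]), array([ 1.21,  0.42,  1.63, -0.  ,  1.09, -0.02]))
```

```bash
R='';python3 -m inch '[{"xyz":[-36.8,-22.7,-0.8],"spin":-20},{"xyz":[-36.8,-22.7,-0.8],"spin":-20},{"xyz":[-36.8,-22.7,-0.8],"spin":-20},{"xyz":[-36.8,-22.7,-0.8],"spin":-20},{"xyz":[-36.8,-22.7,-0.8],"spin":-20},{"xyz":[-36.8,-22.7,-0.8],"spin":-20},{"xyz":[-36.8,-22.7,-0.8],"spin":-20},{"xyz":[-36.8,-22.7,-0.8],"spin":-20},{"xyz":[-36.8,-22.7,-0.8],"spin":-20},{"xyz":[-36.8,-22.7,-0.8],"spin":-20},{"xyz":[-36.8,-22.7,-0.8],"spin":-20},{"xyz":[-36.8,-22.7,-0.8],"spin":-20}]' 0
python3 -c "
from h import *
print(delta((534.5,-404.3,120),np.pi/2),delta((534.5,-404.3,230)))"
```

```text
t: 1.3
ee_pos: [479.6, 250.8, 230.0]
orientation: [0.009, -3.14, 0.002]
ft_force: [-0.3, -0.7, 0.1]
width: 87.9
(array([ -5.12, -65.53,  11.08]), np.float64(0.3348179618890264), np.float64(90.33), array([-0.0013, -0.0014, -1.    ]), array([ 0.46,  0.29,  1.81, -0.  ,  1.04, -1.12])) (array([ -5.11, -65.54,   0.08]), None, np.float64(90.33), array([-0.0013, -0.0014, -1.    ]), array([ 0.46,  0.29,  1.81, -0.  ,  1.04, -1.12]))
```

```bash
python3 -m inch '[{"xyz":[-5.1,-65.5,0]},{"xyz":[-5.1,-65.5,0]},{"xyz":[-5.1,-65.5,0]},{"xyz":[-5.1,-65.5,0]},{"xyz":[-5.1,-65.5,0]},{"xyz":[-5.1,-65.5,0]},{"xyz":[-5.1,-65.5,0]},{"xyz":[-5.1,-65.5,0]},{"xyz":[-5.1,-65.5,0]},{"xyz":[-5.1,-65.5,0]},{"xyz":[-5.1,-65.5,0]},{"xyz":[-5.1,-65.5,0]},{"xyz":[-5.1,-65.5,0]},{"xyz":[-5.1,-65.5,11]},{"xyz":[-5.1,-65.5,11]},{"xyz":[-5.1,-65.5,11]},{"xyz":[-5.1,-65.5,11]}]' 0
python3 -c "
from h import *
print(delta((534.5,-404.3,17),np.pi/2))"
```

```text
(array([ -5.13, -65.51,  21.38]), np.float64(0.3348179618890264), np.float64(90.33), array([-0.0013, -0.0014, -1.    ]), array([ 0.46,  0.29,  1.81, -0.  ,  1.04, -1.12]))$[0]: bad value
```

```bash
python3 -m inch '[{"xyz":[-5.1,-65.5,0],"spin":0},{"xyz":[-5.1,-65.5,0],"spin":0},{"xyz":[-5.1,-65.5,0],"spin":0},{"xyz":[-5.1,-65.5,0],"spin":0},{"xyz":[-5.1,-65.5,0],"spin":0},{"xyz":[-5.1,-65.5,0],"spin":0},{"xyz":[-5.1,-65.5,0],"spin":0},{"xyz":[-5.1,-65.5,0],"spin":0},{"xyz":[-5.1,-65.5,0],"spin":0},{"xyz":[-5.1,-65.5,0],"spin":0},{"xyz":[-5.1,-65.5,0],"spin":0},{"xyz":[-5.1,-65.5,0],"spin":0},{"xyz":[-5.1,-65.5,0],"spin":0},{"xyz":[-5.1,-65.5,0],"spin":0},{"xyz":[-5.1,-65.5,0],"spin":0},{"xyz":[-5.1,-65.5,11],"spin":0},{"xyz":[-5.1,-65.5,11],"spin":0},{"xyz":[-5.1,-65.5,11],"spin":0},{"xyz":[-5.1,-65.5,11],"spin":0}]' 0
python3 -c "
from h import *
print(delta((534.5,-404.3,17),np.pi/2))"
```

```text
t: 3.2
ee_pos: [533.9, -401.2, 119.4]
orientation: [0.012, -3.137, -0.003]
ft_force: [-1.1, -0.7, 0.9]
width: 87.6
(array([-0.11, -0.33, 10.24]), np.float64(0.4561227669511761), np.float64(90.46), array([-0.0047,  0.0016, -1.    ]), array([-0.66,  0.61,  1.59, -0.  ,  0.95, -2.24]))
```

```bash
python3 -m inch '[{"xyz":[-0.1,-0.3,3],"spin":0},{"xyz":[-0.1,-0.3,6],"spin":0},{"xyz":[-0.1,-0.3,8],"spin":0},{"xyz":[-0.1,-0.3,9.5],"spin":0},{"xyz":[-0.1,-0.3,10.2],"spin":0},{"xyz":[-0.1,-0.3,10.2],"spin":0},{"xyz":[-0.1,-0.3,10.2],"spin":0}]' 0
python3 -m inch '[{"xyz":[0,0,0],"spin":0},{"xyz":[0,0,0],"spin":0},{"xyz":[0,0,0],"spin":0},{"xyz":[0,0,0],"spin":0},{"xyz":[0,0,0],"spin":0},{"xyz":[0,0,0],"spin":0},{"xyz":[0,0,0],"spin":0},{"xyz":[0,0,0],"spin":0}]' 1
python3 - <<'E'
from h import *
cv2.imwrite("pics/g1.png",cv2.resize(get("side")[200:384,200:450],None,fx=3,fy=3))
E
```

```text
t: 3.9
ee_pos: [535.3, -404.5, 18.8]
orientation: [0.013, -3.138, -0.001]
ft_force: [-0.5, -0.2, 0.8]
width: 87.9
t: 4.7
ee_pos: [535.3, -404.6, 18.9]
orientation: [0.013, -3.138, -0.001]
ft_force: [-0.6, -0.3, 1.3]
width: 47.2
```

View pics/g1.png

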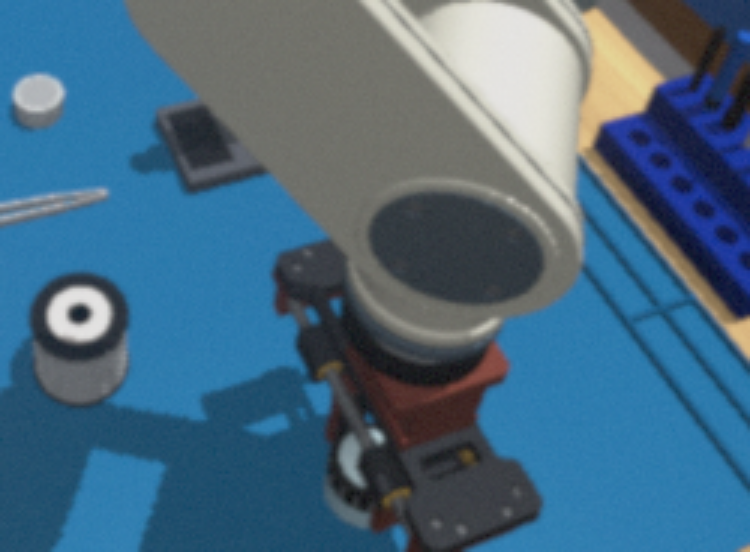

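The loupe is gripped at its head (width 47). Now I'll lift it and carry it to the board.

```bash
python3 -m inch '[{"xyz":[0,0,-2],"spin":0},{"xyz":[0,0,-5],"spin":0},{"xyz":[0,0,-9],"spin":0},{"xyz":[0,0,-13],"spin":0},{"xyz":[0,0,-17],"spin":0},{"xyz":[0,0,-21],"spin":0},{"xyz":[0,0,-21],"spin":0},{"xyz":[0,0,-21],"spin":0}]'
python3 -c "
from h import *
print(delta((557.8,167.1,230),np.pi/2+.2))"
```

```text
t: 5.55
ee_pos: [536.2, -404.8, 229.7]
orientation: [0.013, -3.14, 0.001]
ft_force: [0.1, -0.6, -1.0]
width: 47.6
(array([-2.63, 57.17, -0.07]), np.float64(-10.991005067454585), np.float64(90.47), array([-1.8e-03, -7.0e-04, -1.0e+00]), array([-0.66,  0.49,  1.51, -0.  ,  1.15, -2.24]))
```

```bash
python3 -m inch '[{"xyz":[0,3,0],"spin":0},{"xyz":[-0.3,7,0],"spin":0},{"xyz":[-0.5,11,0],"spin":-1},{"xyz":[-0.8,15,0],"spin":-3},{"xyz":[-1,19,0],"spin":-5},{"xyz":[-1.2,23,0],"spin":-7},{"xyz":[-1.4,27,0],"spin":-9},{"xyz":[-1.6,31,0],"spin":-11},{"xyz":[-1.8,35,0],"spin":-11},{"xyz":[-2,39,0],"spin":-11},{"xyz":[-2.2,43,0],"spin":-11},{"xyz":[-2.4,47,0],"spin":-11},{"xyz":[-2.5,51,0],"spin":-11},{"xyz":[-2.6,54,0],"spin":-11},{"xyz":[-2.6,56.5,0],"spin":-11},{"xyz":[-2.6,57.2,0],"spin":-11},{"xyz":[-2.6,57.2,0],"spin":-11},{"xyz":[-2.6,57.2,0],"spin":-11}]'
python3 -c "
from h import *
print(delta((557.8,167.1,60),np.pi/2+.2))"
```

```text
t: 7.35
ee_pos: [556.9, 166.6, 228.2]
orientation: [0.313, -3.122, 0.002]
ft_force: [-0.1, -0.4, -0.7]
width: 47.5
(array([-0.16,  0.05, 16.82]), np.float64(0.0028358430146071443), np.float64(101.46), array([-0.0037, -0.0016, -1.    ]), array([ 0.27,  0.35,  1.72, -0.  ,  1.07, -1.5 ]))
```

```bash
python3 -m inch '[{"xyz":[-0.2,0,4],"spin":0},{"xyz":[-0.2,0,8],"spin":0},{"xyz":[-0.2,0,12],"spin":0},{"xyz":[-0.2,0,15],"spin":0},{"xyz":[-0.2,0,16.5],"spin":0},{"xyz":[-0.2,0,16.8],"spin":0},{"xyz":[-0.2,0,16.8],"spin":0},{"xyz":[-0.2,0,16.8],"spin":0}]'
python3 - <<'E'
from h import *
a=get("side")[100:220,170:330];b=get("top")[110:230,110:270]
cv2.imwrite("pics/p1.png",np.hstack([cv2.resize(i,None,fx=2.5,fy=4) if 0 else cv2.resize(i,(400,300)) for i in(a,b)]))
print(delta((557.8,167.1,43),np.pi/2+.2),ctrl.get_obs()["ft_force"])
E
```

```text
t: 8.15
ee_pos: [559.5, 166.7, 61.8]
orientation: [0.313, -3.125, 0.001]
ft_force: [0.3, -0.6, -0.9]
width: 47.6
(array([0.15, 0.05, 1.88]), np.float64(-0.0035211023750746366), np.float64(101.46), array([-1.e-03, -8.e-04, -1.e+00]), array([ 0.27,  0.59,  1.81, -0.  ,  0.75, -1.5 ])) [-0.050952    0.377674   -0.29787615]
```

View pics/p1.png

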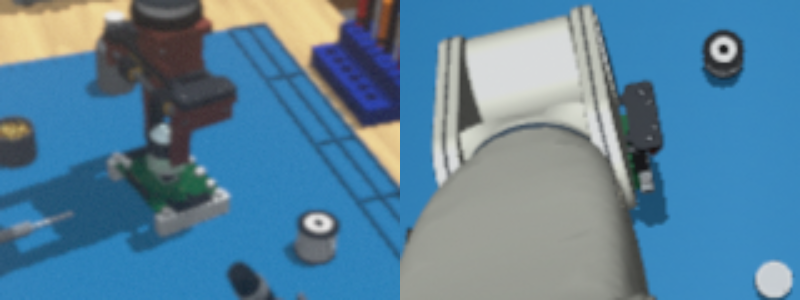

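The loupe hangs over mid-board. I'll lower it in small steps until there is contact force.

```bash
python3 -m inch '[{"xyz":[0.1,0,0.5],"spin":0},{"xyz":[0.1,0,1],"spin":0},{"xyz":[0.1,0,1.3],"spin":0},{"xyz":[0.1,0,1.5],"spin":0},{"xyz":[0.1,0,1.5],"spin":0},{"xyz":[0.1,0,1.5],"spin":0}]'
python3 -m inch '[{"xyz":[0,0,0.1],"spin":0},{"xyz":[0,0,0.1],"spin":0},{"xyz":[0,0,0.2],"spin":0},{"xyz":[0,0,0.2],"spin":0},{"xyz":[0,0,0.2],"spin":0}]'
```

```text
t: 8.85
ee_pos: [558.3, 166.7, 46.7]
orientation: [0.314, -3.125, 0.001]
ft_force: [-0.2, 0.0, -0.5]
width: 47.4
t: 9.35
ee_pos: [558.3, 166.7, 44.7]
orientation: [0.314, -3.125, 0.001]
ft_force: [0.3, -0.6, -0.1]
width: 47.3
```

```bash
python3 -m inch '[{"xyz":[0,0,0.1],"spin":0},{"xyz":[0,0,0.1],"spin":0},{"xyz":[0,0,0.1],"spin":0}]'
python3 -m inch '[{"xyz":[0,0,0.05],"spin":0},{"xyz":[0,0,0.05],"spin":0},{"xyz":[0,0,0.05],"spin":0}]'
python3 -m inch '[{"xyz":[0,0,0.05],"spin":0},{"xyz":[0,0,0.05],"spin":0},{"xyz":[0,0,0.05],"spin":0}]'
```

```text
t: 9.65
ee_pos: [558.3, 166.7, 43.6]
orientation: [0.314, -3.124, 0.001]
ft_force: [0.3, -0.7, -0.0]
width: 47.0
t: 9.95
ee_pos: [558.3, 166.7, 43.1]
orientation: [0.313, -3.124, 0.001]
ft_force: [0.2, -0.6, -0.4]
width: 47.4
t: 10.25
ee_pos: [558.4, 166.7, 42.9]
orientation: [0.314, -3.125, 0.001]
ft_force: [-0.9, -0.5, 2.2]
width: 47.9
```

Contact at the expected height. I'll release with a partial opening and lift away.

```bash
python3 -m inch '[{"xyz":[0,0,0],"spin":0},{"xyz":[0,0,0],"spin":0},{"xyz":[0,0,0],"spin":0},{"xyz":[0,0,0],"spin":0},{"xyz":[0,0,-1],"spin":0},{"xyz":[0,0,-3],"spin":0},{"xyz":[0,0,-6],"spin":0},{"xyz":[0,0,-10],"spin":0},{"xyz":[0,0,-14],"spin":0},{"xyz":[0,0,-18],"spin":0},{"xyz":[0,0,-18],"spin":0}]' 0.3
python3 -c "
from h import *
print(delta((405,292.3,220),0),delta((405,292.3,150),np.pi/2+.2))"
```

```text
t: 11.35
ee_pos: [561.9, 167.8, 229.5]
orientation: [-0.313, 3.116, 0.002]
ft_force: [0.6, -0.1, 0.4]
width: 61.7
(array([12.91, 15.32,  0.83]), np.float64(-78.53837138363744), np.float64(101.46), array([ 0.0093,  0.002 , -1.    ]), array([ 0.27,  0.35,  1.72, -0.  ,  1.06, -1.5 ])) (array([12.97, 15.32,  7.83]), np.float64(0.002472713746091478), np.float64(101.46), array([ 0.0093,  0.002 , -1.    ]), array([ 0.27,  0.35,  1.72, -0.  ,  1.06, -1.5 ]))
```

```bash
python3 -m inch '[{"xyz":[3,4,0],"spin":8},{"xyz":[6,8,0],"spin":16},{"xyz":[10,12,0],"spin":24},{"xyz":[12.9,15.3,1],"spin":32},{"xyz":[12.9,15.3,3],"spin":40},{"xyz":[12.9,15.3,5],"spin":48},{"xyz":[12.9,15.3,7],"spin":56},{"xyz":[12.9,15.3,8],"spin":64},{"xyz":[12.9,15.3,10],"spin":72},{"xyz":[12.9,15.3,12],"spin":80},{"xyz":[12.9,15.3,12],"spin":88},{"xyz":[12.9,15.3,12],"spin":96},{"xyz":[12.9,15.3,12],"spin":101.5},{"xyz":[12.9,15.3,12],"spin":101.5},{"xyz":[12.9,15.3,12],"spin":101.5}]' 0
python3 - <<'E'
from h import *
a=get("side")[130:220,180:300];b=get("top")[110:260,110:310]
cv2.imwrite("pics/p2.png",np.hstack([cv2.resize(i,(400,300)) for i in(a,b)]))
print(delta((405,292.3,14),0))
E
```

```text
t: 12.85
ee_pos: [406.0, 292.2, 108.2]
orientation: [2.216, 2.22, 0.012]
ft_force: [-0.4, -0.1, -0.3]
width: 87.9
(array([-0.02, -0.2 ,  9.43]), np.float64(0.07261663696391904), np.float64(0.07), array([ 0.0093,  0.002 , -1.    ]), array([ 0.6 ,  0.41,  1.98, -0.01,  0.73,  0.61]))
```

View pics/p2.png

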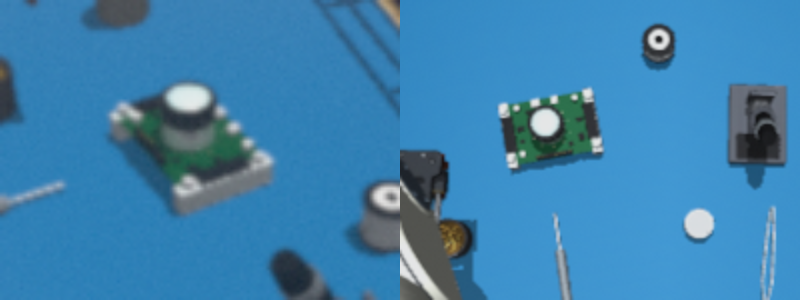

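The loupe stands upright, centred on the chip. Next is the cleaner.

```bash
python3 -m inch '[{"xyz":[0,-0.1,3],"spin":0},{"xyz":[0,-0.1,6],"spin":0},{"xyz":[0,-0.1,8],"spin":0},{"xyz":[0,-0.1,9],"spin":0},{"xyz":[0,-0.1,9.5],"spin":0},{"xyz":[0,-0.1,9.5],"spin":0},{"xyz":[0,-0.1,9.5],"spin":0}]' 0
python3 -m inch '[{"xyz":[0,0,0],"spin":0},{"xyz":[0,0,0],"spin":0},{"xyz":[0,0,0],"spin":0},{"xyz":[0,0,0],"spin":0},{"xyz":[0,0,0],"spin":0},{"xyz":[0,0,0],"spin":0},{"xyz":[0,0,0],"spin":0}]' 1
python3 -m inch '[{"xyz":[0,0,-2],"spin":0},{"xyz":[0,0,-5],"spin":0},{"xyz":[0,0,-9],"spin":0},{"xyz":[0,0,-13],"spin":0},{"xyz":[0,0,-16],"spin":0},{"xyz":[0,0,-18],"spin":0},{"xyz":[0,0,-18],"spin":0}]'
python3 - <<'E'
from h import *
S=np.array([568.4,-118.3]);a=-.015
T=S+96*np.array([-np.sin(a),np.cos(a)]);print(T)
print(delta((T[0],T[1],190),a))
E
```

```text
t: 13.65
ee_pos: [406.5, 292.8, 14.0]
orientation: [2.216, 2.219, 0.014]
ft_force: [0.7, -0.4, -0.2]
width: 88.2
t: 14.35
ee_pos: [406.5, 292.9, 14.2]
orientation: [2.216, 2.219, 0.015]
ft_force: [-0.5, -0.4, 2.8]
width: 51.6
t: 15.05
ee_pos: [405.9, 293.3, 196.5]
orientation: [2.215, 2.219, 0.022]
ft_force: [0.7, -0.5, -2.0]
width: 52.0
[569.839946  -22.3107998]
(array([-31.59,  16.33,   0.72]), np.float64(0.9492746861392894), np.float64(0.09), array([ 0.0146,  0.0056, -0.9999]), array([ 0.6 ,  0.27,  1.93, -0.  ,  0.92,  0.61]))
```

```bash
python3 -m inch '[{"xyz":[-2,1,0],"spin":0},{"xyz":[-5,3,0],"spin":1},{"xyz":[-9,5,0],"spin":1},{"xyz":[-13,7,0],"spin":1},{"xyz":[-17,9,0],"spin":1},{"xyz":[-21,11,0],"spin":1},{"xyz":[-25,13,0],"spin":1},{"xyz":[-28.5,15,0],"spin":1},{"xyz":[-31,16,0],"spin":1},{"xyz":[-31.6,16.3,0],"spin":1},{"xyz":[-31.6,16.3,4],"spin":1},{"xyz":[-31.6,16.3,8],"spin":1},{"xyz":[-31.6,16.3,10],"spin":1},{"xyz":[-31.6,16.3,10],"spin":1},{"xyz":[-31.6,16.3,10],"spin":1}]'
python3 - <<'E'
from h import *
print(delta((569.8,-22.3,14.2),-.015))
E
```

```text
t: 16.55
ee_pos: [570.2, -21.2, 96.5]
orientation: [2.235, 2.201, 0.021]
ft_force: [0.4, -0.5, -1.8]
width: 51.6
(array([-0.16, -0.14,  8.23]), np.float64(-0.017649818916105613), np.float64(-0.88), array([ 0.0127,  0.0059, -0.9999]), array([-0.06,  0.51,  1.84,  0.01,  0.78, -0.05]))
```

```bash
python3 -m inch '[{"xyz":[-0.1,-0.1,3],"spin":0},{"xyz":[-0.2,-0.1,5.5],"spin":0},{"xyz":[-0.2,-0.1,7],"spin":0},{"xyz":[-0.2,-0.1,7.8],"spin":0},{"xyz":[-0.2,-0.1,7.9],"spin":0},{"xyz":[-0.2,-0.1,7.9],"spin":0},{"xyz":[-0.2,-0.1,8],"spin":0},{"xyz":[-0.2,-0.1,8],"spin":0}]'
python3 -c "
from h import *
print(delta((569.8,-22.3,14.2),-.015))"
```

```text
t: 17.35
ee_pos: [570.8, -22.8, 17.3]
orientation: [2.234, 2.2, 0.022]
ft_force: [-0.3, -0.4, -1.9]
width: 51.5
(array([ 0.04, -0.1 ,  0.31]), np.float64(-0.02095454519827171), np.float64(-0.88), array([ 0.0141,  0.0058, -0.9999]), array([-0.06,  0.65,  1.85,  0.01,  0.63, -0.06]))
```

```bash
python3 -m inch '[{"xyz":[0,-0.1,0.15],"spin":0},{"xyz":[0,-0.1,0.25],"spin":0},{"xyz":[0,-0.1,0.25],"spin":0}]'
python3 -m inch '[{"xyz":[0,0,0.05],"spin":0},{"xyz":[0,0,0.1],"spin":0},{"xyz":[0,0,0.1],"spin":0}]'
```

```text
t: 17.65
ee_pos: [569.7, -22.7, 14.8]
orientation: [2.234, 2.2, 0.022]
ft_force: [-0.1, -0.8, -2.0]
width: 51.9
t: 17.95
ee_pos: [569.8, -22.7, 14.2]
orientation: [2.234, 2.2, 0.022]
ft_force: [-0.8, 0.7, 4.5]
width: 51.3
```

```bash
python3 -m inch '[{"xyz":[0,0,0],"spin":0},{"xyz":[0,0,0],"spin":0},{"xyz":[0,0,0],"spin":0},{"xyz":[0,0,0],"spin":0},{"xyz":[0,0,-2],"spin":0},{"xyz":[0,0,-5],"spin":0},{"xyz":[0,0,-9],"spin":0},{"xyz":[0,0,-13],"spin":0},{"xyz":[0,0,-17],"spin":0},{"xyz":[0,0,-17],"spin":0}]' 0
python3 -c "
from h import *
print(delta((680,300,180),.2))"
```

```text
t: 18.95
ee_pos: [570.8, -23.9, 189.8]
orientation: [2.229, 2.195, 0.032]
ft_force: [0.3, -0.2, 0.2]
width: 87.9
(array([32.55, 10.39,  1.4 ]), np.float64(-12.342715095173677), np.float64(-0.88), array([ 0.0238,  0.0052, -0.9997]), array([-0.07,  0.38,  1.79,  0.01,  0.95, -0.06]))
```

```bash
python3 -m inch '[{"xyz":[4,1,0],"spin":-2},{"xyz":[8,2,0],"spin":-4},{"xyz":[12,3,0],"spin":-6},{"xyz":[16,4,0],"spin":-8},{"xyz":[20,5,0],"spin":-10},{"xyz":[24,6,0],"spin":-12},{"xyz":[28,7,0],"spin":-12},{"xyz":[31,8,0],"spin":-12},{"xyz":[32.5,8,0],"spin":-12},{"xyz":[32.5,8,0],"spin":-12},{"xyz":[32.5,8,0],"spin":-12},{"xyz":[32.5,8,0],"spin":-12}]' 0
python3 - <<'E'
from h import *
t=get("top");cv2.imwrite("pics/top1.png",t)
s=get("side");cv2.imwrite("pics/side1.png",s)
cv2.imwrite("pics/d.png",cv2.resize(t[135:200,210:310],None,fx=8,fy=8,interpolation=cv2.INTER_CUBIC))
cv2.imwrite("pics/e.png",cv2.resize(s[170:270,205:325],None,fx=6,fy=6,interpolation=cv2.INTER_CUBIC))
print(delta((680,20.7,150),.2))
E
```

```text
t: 20.15
ee_pos: [655.4, 298.1, 193.2]
orientation: [1.988, 2.413, 0.028]
ft_force: [0.2, -0.1, 0.7]
width: 87.7
(array([-27.71,  -3.03,   4.28]), np.float64(-0.42662288950497756), np.float64(11.03), array([ 0.0236,  0.0049, -0.9997]), array([ 0.41,  0.58,  1.44, -0.01,  1.1 ,  0.22]))
```

View pics/d.png

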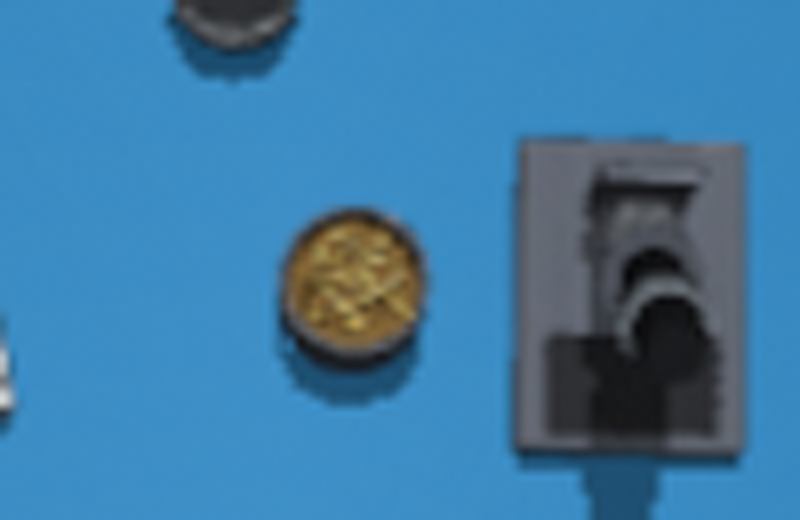

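View pics/e.png

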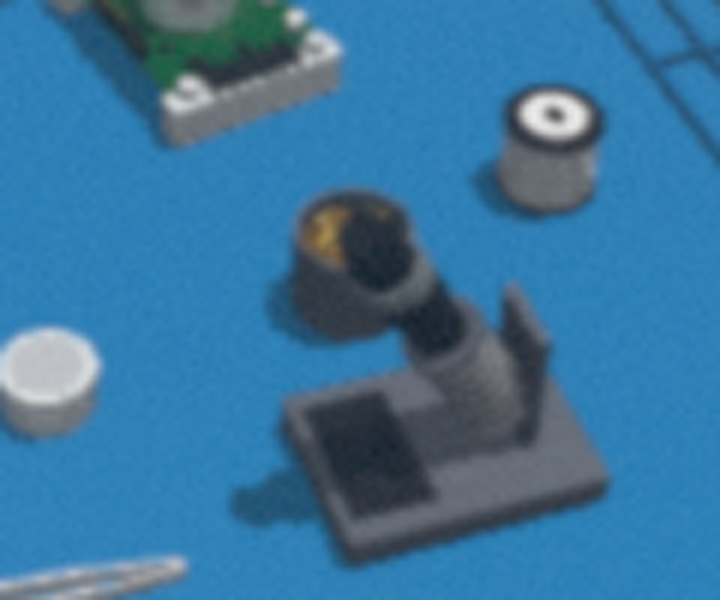

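The cleaner stands upright beside the stand, with its rim centred at (355,282) in crop d. Stand corners there are about (520,140), (747,145), (740,452) and (515,450).

```bash
python3 - <<'E'
from h import *
A=lambda p:((np.array(p)+.5)/8-.5+[210,135])
c=np.array([ray("top",A(p),18) for p in ((520,140),(747,145),(740,453),(515,450))])[:,:2]
e=(c[0]+c[3]-c[1]-c[2])/2;f=(c[0]+c[1]-c[2]-c[3])/2
a=(np.arctan2(-e[0],e[1])+np.arctan2(f[1],f[0]))/2
m=c.mean(0);print(m,a,np.linalg.norm(e),np.linalg.norm(f))
p=ray("top",A((355,282)),44)[:2];d=p-m
print(p,"local",d@[np.cos(a),np.sin(a)],d@[-np.sin(a),np.cos(a)])
print(delta((680,20.7,120),.2))
E
```

```text
[ 568.98902968 -118.12025364] -0.009523857348714629 78.32414418337738 108.64553194411396
[567.24479757 -21.93615301] local -2.6601828145983357 96.16312695997732
(array([-27.71,  -3.11,   7.28]), np.float64(-0.42662288950497756), np.float64(11.03), array([ 0.0236,  0.0049, -0.9997]), array([ 0.41,  0.58,  1.44, -0.01,  1.1 ,  0.22]))
```

By the same-camera measure, the cleaner is 2.7 mm short along the stand's x (clearance is right). I'll mend it by closing on it 2.5 mm further out.

```bash
python3 -c "
from h import *
print(delta((572.4,-22.5,100),-.012))"
```

```text
(array([-29.89, -14.54,   9.  ]), np.float64(11.720082367268473), np.float64(11.03), array([ 0.0236,  0.0049, -0.9997]), array([ 0.41,  0.58,  1.44, -0.01,  1.1 ,  0.22]))
```

```bash
python3 -m inch '[{"xyz":[-4,-2,0],"spin":2},{"xyz":[-8,-4,0],"spin":4},{"xyz":[-12,-6,0],"spin":6},{"xyz":[-16,-8,0],"spin":8},{"xyz":[-20,-10,0],"spin":10},{"xyz":[-24,-12,0],"spin":11.7},{"xyz":[-28,-14,0],"spin":11.7},{"xyz":[-29.9,-14.5,2],"spin":11.7},{"xyz":[-29.9,-14.5,6],"spin":11.7},{"xyz":[-29.9,-14.5,9],"spin":11.7},{"xyz":[-29.9,-14.5,9],"spin":11.7},{"xyz":[-29.9,-14.5,9],"spin":11.7}]' 0
python3 -c "
from h import *
print(delta((572.4,-22.5,15),-.012))"
```

```text
t: 21.45
ee_pos: [572.6, -23.0, 100.4]
orientation: [2.226, 2.199, 0.031]
ft_force: [-0.3, -0.4, 0.8]
width: 87.7
(array([ 0.  , -0.22,  8.54]), np.float64(-0.02205198084093214), np.float64(-0.71), array([ 0.023 ,  0.0049, -0.9997]), array([-0.06,  0.51,  1.84,  0.01,  0.77, -0.06]))
```

```bash
python3 -m inch '[{"xyz":[0,-0.1,3],"spin":0},{"xyz":[0,-0.1,6],"spin":0}]' 0
python3 -c "
from h import *
print(delta((572.6,-22.5,15),-.012))"
```

```text
t: 21.65
ee_pos: [575.7, -22.9, 43.0]
orientation: [2.222, 2.195, 0.038]
ft_force: [0.6, 0.2, -0.3]
width: 87.8
(array([ 0.02, -0.39,  2.79]), np.float64(-0.02057012438812291), np.float64(-0.71), array([ 0.0294,  0.0045, -0.9996]), array([-0.06,  0.6 ,  1.85,  0.01,  0.66, -0.06]))
```

```bash
python3 -m inch '[{"xyz":[0,0,-4],"spin":0},{"xyz":[0,0,-8],"spin":0}]' 0
python3 -c "
from h import *
print(delta((572.6,-22.5,15),-.012))"
python3 -m inch '[{"xyz":[0,0,0],"spin":0},{"xyz":[0,0,0],"spin":0},{"xyz":[0,0,0],"spin":0},{"xyz":[0,0,0],"spin":0}]' 0
python3 -c "
from h import *
print(delta((572.6,-22.5,15),-.012))"
```

```text
t: 21.85
ee_pos: [572.3, -23.1, 121.5]
orientation: [2.226, 2.199, 0.031]
ft_force: [0.9, -0.2, 0.9]
width: 87.9
(array([ 1.000e-02, -2.200e-01,  1.064e+01]), np.float64(-0.009232883856086354), np.float64(-0.7), array([ 0.0233,  0.0049, -0.9997]), array([-0.06,  0.47,  1.83,  0.01,  0.81, -0.06]))
t: 22.25
ee_pos: [571.9, -23.0, 121.4]
orientation: [2.226, 2.199, 0.031]
ft_force: [-0.1, 0.5, -0.3]
width: 87.9
(array([-0.  , -0.17, 10.64]), np.float64(-0.001596475240974428), np.float64(-0.69), array([ 0.0229,  0.0049, -0.9997]), array([-0.06,  0.47,  1.83,  0.01,  0.81, -0.06]))
```

```bash
for i in 1 2 ; do python3 -m inch '[{"xyz":[0,0,-5],"spin":0},{"xyz":[0,0,-10],"spin":0}]' 0 ; done
python3 -m inch '[{"xyz":[0,0,0],"spin":0},{"xyz":[0,0,3],"spin":0},{"xyz":[0,0,7],"spin":0},{"xyz":[0,0,11],"spin":0},{"xyz":[0,0,15],"spin":0},{"xyz":[0,0,18],"spin":0},{"xyz":[0,0,19],"spin":0},{"xyz":[0,0,19],"spin":0},{"xyz":[0,0,19],"spin":0}]' 0
python3 -c "
from h import *
print(delta((572.6,-22.5,15),-.012))"
```

```text
t: 22.45
ee_pos: [567.8, -23.4, 220.2]
orientation: [2.229, 2.202, 0.025]
ft_force: [1.1, 0.1, 0.8]
width: 88.0
t: 22.65
ee_pos: [565.2, -23.9, 321.3]
orientation: [2.23, 2.203, 0.023]
ft_force: [1.3, 0.3, 0.8]
width: 88.2
t: 23.55
ee_pos: [568.7, -22.9, 132.1]
orientation: [2.229, 2.203, 0.024]
ft_force: [0.3, -0.9, 0.6]
width: 87.9
(array([-0.02,  0.2 , 11.72]), np.float64(0.005440737312633264), np.float64(-0.68), array([ 0.0161,  0.0053, -0.9999]), array([-0.06,  0.46,  1.83,  0.01,  0.84, -0.06]))
```

```bash
python3 -m inch '[{"xyz":[0,0.2,3],"spin":0},{"xyz":[0,0.2,6],"spin":0},{"xyz":[0,0.2,9],"spin":0},{"xyz":[0,0.2,11],"spin":0},{"xyz":[0,0.2,11.6],"spin":0},{"xyz":[0,0.2,11.6],"spin":0},{"xyz":[0,0.2,11.6],"spin":0},{"xyz":[0,0.2,11.6],"spin":0}]' 0
python3 -m inch '[{"xyz":[0,0,0],"spin":0},{"xyz":[0,0,0],"spin":0},{"xyz":[0,0,0],"spin":0},{"xyz":[0,0,0],"spin":0},{"xyz":[0,0,0],"spin":0},{"xyz":[0,0,0],"spin":0},{"xyz":[0,0,0],"spin":0}]' 1
python3 -m inch '[{"xyz":[0,0,0],"spin":0},{"xyz":[0,0,0],"spin":0},{"xyz":[0,0,0],"spin":0},{"xyz":[0,0,0],"spin":0},{"xyz":[0,0,-2],"spin":0},{"xyz":[0,0,-5],"spin":0},{"xyz":[0,0,-9],"spin":0},{"xyz":[0,0,-13],"spin":0}]' 0
python3 -c "
from h import *
print(delta((681.5,20.7,150),.2))"
```

```text
t: 24.35
ee_pos: [573.8, -22.4, 17.8]
orientation: [2.228, 2.201, 0.027]
ft_force: [1.0, -0.1, -0.2]
width: 88.1
t: 25.05
ee_pos: [572.8, -22.3, 17.8]
orientation: [2.229, 2.202, 0.025]
ft_force: [-4.9, -0.2, 5.3]
width: 51.6
t: 25.85
ee_pos: [570.2, -23.0, 148.7]
orientation: [2.229, 2.203, 0.024]
ft_force: [1.1, 0.6, 0.0]
width: 87.9
(array([ 4.5 , 11.07,  0.07]), np.float64(-12.142586593100708), np.float64(-0.68), array([ 0.0159,  0.0053, -0.9999]), array([-0.06,  0.43,  1.82,  0.01,  0.88, -0.06]))
```

```bash
python3 -m inch '[{"xyz":[1,3,0],"spin":-3},{"xyz":[3,6,0],"spin":-7},{"xyz":[4,9,0],"spin":-12},{"xyz":[4.5,11,0],"spin":-12},{"xyz":[4.5,11,2],"spin":-12},{"xyz":[4.5,11,5],"spin":-12},{"xyz":[4.5,11,5],"spin":-12},{"xyz":[4.5,11,5],"spin":-12}]' 0
python3 -c "
from h import *
print(delta((681.5,20.7,12),.2))"
```

```text
t: 26.65
ee_pos: [681.1, 20.9, 100.4]
orientation: [1.987, 2.424, 0.021]
ft_force: [0.6, -0.1, 0.1]
width: 87.7
(array([-0.05, -0.1 ,  8.83]), np.float64(-0.13932566352835488), np.float64(11.32), array([ 0.0144,  0.0053, -0.9999]), array([ 0.01,  0.64,  1.58,  0.01,  0.91, -0.19]))
```

```bash
python3 -m inch '[{"xyz":[0,-0.1,3],"spin":0},{"xyz":[0,-0.1,6],"spin":0},{"xyz":[0,-0.1,8],"spin":0},{"xyz":[0,-0.1,8.8],"spin":0},{"xyz":[0,-0.1,8.8],"spin":0},{"xyz":[0,-0.1,8.8],"spin":0},{"xyz":[0,-0.1,8.8],"spin":0}]' 0
python3 -m inch '[{"xyz":[0,0,0],"spin":0},{"xyz":[0,0,0],"spin":0},{"xyz":[0,0,0],"spin":0},{"xyz":[0,0,0],"spin":0},{"xyz":[0,0,0],"spin":0},{"xyz":[0,0,0],"spin":0},{"xyz":[0,0,0],"spin":0}]' 1
python3 -m inch '[{"xyz":[0,0,-2],"spin":0},{"xyz":[0,0,-5],"spin":0},{"xyz":[0,0,-9],"spin":0},{"xyz":[0,0,-13],"spin":0},{"xyz":[0,0,-17],"spin":0}]'
python3 - <<'E'
from h import *
H=np.array([559.2,166.7]);a=.2
T=H+118*np.array([-np.sin(a),np.cos(a)]);U=H+95*np.array([np.cos(a),np.sin(a)]);print(T,U)
print(delta((T[0],T[1],180),a))
E
```

```text
t: 27.35
ee_pos: [682.7, 21.2, 14.2]
orientation: [1.985, 2.422, 0.024]
ft_force: [0.1, 0.2, 0.9]
width: 87.5
t: 28.05
ee_pos: [682.4, 21.2, 14.1]
orientation: [1.986, 2.422, 0.023]
ft_force: [-0.4, -0.2, 2.0]
width: 45.3
t: 28.55
ee_pos: [679.1, 20.3, 185.2]
orientation: [1.986, 2.423, 0.022]
ft_force: [0.1, 0.3, -0.9]
width: 45.7
[535.75701897 282.34785619] [652.30632489 185.57358643]
(array([28.51, -8.92,  0.43]), np.float64(-0.13998046319359397), np.float64(11.32), array([ 0.0158,  0.0053, -0.9999]), array([ 0.01,  0.54,  1.54,  0.01,  1.05, -0.19]))
```

```bash
python3 -m inch '[{"xyz":[3,-1,0],"spin":0},{"xyz":[7,-2,0],"spin":0},{"xyz":[11,-3.5,0],"spin":0},{"xyz":[15,-5,0],"spin":0},{"xyz":[19,-6,0],"spin":0},{"xyz":[23,-7.3,0],"spin":0},{"xyz":[26,-8.2,0],"spin":0},{"xyz":[28,-8.8,0],"spin":0},{"xyz":[28.5,-8.9,0],"spin":0},{"xyz":[28.5,-8.9,3],"spin":0},{"xyz":[28.5,-8.9,7],"spin":0},{"xyz":[28.5,-8.9,9],"spin":0},{"xyz":[28.5,-8.9,9],"spin":0},{"xyz":[28.5,-8.9,9],"spin":0}]'
python3 -c "
from h import *
print(delta((535.8,282.3,18),.203))"
```

```text
t: 29.95
ee_pos: [537.9, 282.2, 94.4]
orientation: [1.987, 2.422, 0.022]
ft_force: [0.7, 0.2, -0.0]
width: 45.5
(array([ 0.03, -0.33,  7.64]), np.float64(-0.35232489455223215), np.float64(11.28), array([ 0.0156,  0.0051, -0.9999]), array([ 0.46,  0.56,  1.76, -0.  ,  0.81,  0.27]))
```

```bash
python3 -m inch '[{"xyz":[0,-0.3,2.5],"spin":0},{"xyz":[0,-0.3,5],"spin":0},{"xyz":[0,-0.3,6.8],"spin":0},{"xyz":[0,-0.3,7.5],"spin":0},{"xyz":[0,-0.3,7.6],"spin":0},{"xyz":[0,-0.3,7.6],"spin":0},{"xyz":[0,-0.3,7.6],"spin":0}]'
python3 -c "
from h import *
print(delta((535.8,282.3,14.1),.203))"
```

```text
t: 30.65
ee_pos: [537.2, 282.4, 19.8]
orientation: [1.986, 2.421, 0.025]
ft_force: [0.9, 0.2, -1.4]
width: 45.3
(array([ 0.01, -0.15,  0.57]), np.float64(-0.35756234583702196), np.float64(11.27), array([ 0.0177,  0.0061, -0.9998]), array([ 0.47,  0.67,  1.78, -0.  ,  0.67,  0.27]))
```

```bash
python3 -m inch '[{"xyz":[0,-0.1,0.2],"spin":0},{"xyz":[0,-0.1,0.4],"spin":0},{"xyz":[0,-0.1,0.5],"spin":0},{"xyz":[0,-0.1,0.5],"spin":0}]'
python3 -m inch '[{"xyz":[0,0,0.05],"spin":0},{"xyz":[0,0,0.1],"spin":0},{"xyz":[0,0,0.1],"spin":0}]'
```

```text
t: 31.05
ee_pos: [536.2, 282.2, 14.7]
orientation: [1.986, 2.421, 0.025]
ft_force: [-0.2, 0.1, -0.7]
width: 45.5
t: 31.35
ee_pos: [536.2, 282.3, 14.1]
orientation: [1.986, 2.421, 0.025]
ft_force: [-2.1, -0.7, 3.8]
width: 45.8
```

```bash
python3 -m inch '[{"xyz":[0,0,0],"spin":0},{"xyz":[0,0,0],"spin":0},{"xyz":[0,0,0],"spin":0},{"xyz":[0,0,0],"spin":0},{"xyz":[0,0,-2],"spin":0},{"xyz":[0,0,-5],"spin":0},{"xyz":[0,0,-9],"spin":0},{"xyz":[0,0,-13],"spin":0},{"xyz":[0,0,-17],"spin":0}]' 0
python3 -c "
from h import *
print(delta((431,-39,110),-np.pi/2+.203),delta((431,-39,180)))"
```

```text
t: 32.25
ee_pos: [532.9, 281.1, 185.4]
orientation: [1.986, 2.422, 0.024]
ft_force: [0.6, 0.4, 0.1]
width: 88.1
(array([-29.42, -16.39,   7.18]), np.float64(89.64780667194277), np.float64(11.28), array([ 0.017 ,  0.0058, -0.9998]), array([ 0.47,  0.43,  1.72, -0.  ,  0.97,  0.27])) (array([-29.4 , -16.26,   0.19]), None, np.float64(11.28), array([ 0.017 ,  0.0058, -0.9998]), array([ 0.47,  0.43,  1.72, -0.  ,  0.97,  0.27]))
```

```bash
python3 -m inch '[{"xyz":[-3.5,-2,0],"spin":8},{"xyz":[-7,-4,0],"spin":16},{"xyz":[-10.5,-6,0],"spin":24},{"xyz":[-14,-8,0],"spin":32},{"xyz":[-17.5,-10,0],"spin":40},{"xyz":[-21,-12,0],"spin":48},{"xyz":[-24.5,-13.7,0],"spin":56},{"xyz":[-27.5,-15.2,0],"spin":64},{"xyz":[-29.4,-16.3,0],"spin":72},{"xyz":[-29.4,-16.3,2],"spin":80},{"xyz":[-29.4,-16.3,5],"spin":88},{"xyz":[-29.4,-16.3,7],"spin":89.6},{"xyz":[-29.4,-16.3,7],"spin":89.6},{"xyz":[-29.4,-16.3,7],"spin":89.6}]' 0
python3 - <<'E'
from h import *
t=get("top");cv2.imwrite("pics/top2.png",t)
cv2.imwrite("pics/f.png",cv2.resize(t[130:200,120:310],None,fx=4.2,fy=4.2,interpolation=cv2.INTER_CUBIC))
print(delta((431,-39,5),-np.pi/2+.203))
E
```

```text
t: 33.65
ee_pos: [431.7, -38.7, 112.0]
orientation: [-3.121, -0.321, -0.026]
ft_force: [0.4, 0.2, -0.1]
width: 87.7
(array([-0.33,  0.02, 10.75]), np.float64(0.10840116744080375), np.float64(-78.26), array([ 0.0178,  0.0057, -0.9998]), array([-0.12,  0.33,  2.13,  0.01,  0.67,  1.23]))
```

View pics/f.png

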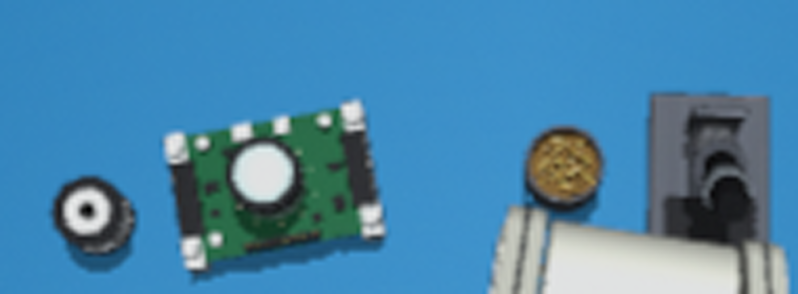

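The reel stands left of the holder, with its top centre at (87,211). The loupe lens is at (263,173) and the cleaner at (564,166). I'll check the reel's place relative to the holder in the same view.

```bash
python3 - <<'E'
from h import *
A=lambda p:((np.array(p)+.5)/4.2-.5+[120,130])
a=.203;X=np.array([np.cos(a),np.sin(a)]);Y=np.array([-X[1],X[0]])
H=np.array([557.2,166.6])
for n,p,z in (("reel",(87,211),42),("loupe",(263,173),68),("cleaner",(564,164),44)):
    q=ray("top",A(p),z)[:2];print(n,q,(q-H)@X,(q-H)@Y)
E
```

```text
reel [534.77124176 282.04020535] 1.3055321768298604 117.59160596194766
loupe [556.60995964 167.736676  ] -0.34876087211810686 1.2322929098961612
cleaner [570.39303404 -21.81010096] -25.06297233185331 -187.20114772224483
```

```bash
python3 -m inch '[{"xyz":[-0.1,0,3],"spin":0},{"xyz":[-0.2,0,6],"spin":0},{"xyz":[-0.3,0,8.5],"spin":0},{"xyz":[-0.3,0,9.8],"spin":0},{"xyz":[-0.3,0,10.3],"spin":0},{"xyz":[-0.3,0,10.5],"spin":0},{"xyz":[-0.3,0,10.5],"spin":0},{"xyz":[-0.3,0,10.5],"spin":0}]' 0
python3 -c "
from h import *
print(delta((431,-39,5.5)))"
```

```text
t: 34.5
ee_pos: [432.0, -38.8, 8.4]
orientation: [-3.121, -0.321, -0.031]
ft_force: [-0.8, 0.3, -0.8]
width: 87.7
(array([-0.11,  0.  ,  0.29]), None, np.float64(-78.25), array([ 0.0195,  0.0055, -0.9998]), array([-0.12,  0.55,  2.16,  0.02,  0.41,  1.23]))
```

Reel and cleaner are within about 1.5 mm of where they should be. Now I'll lower the last bit and grip the tin.

```bash
python3 -m inch '[{"xyz":[-0.1,0,0.1],"spin":0},{"xyz":[-0.1,0,0.3],"spin":0},{"xyz":[-0.1,0,0.3],"spin":0}]' 0
python3 -m inch '[{"xyz":[0,0,0],"spin":0},{"xyz":[0,0,0],"spin":0},{"xyz":[0,0,0],"spin":0},{"xyz":[0,0,0],"spin":0},{"xyz":[0,0,0],"spin":0},{"xyz":[0,0,0],"spin":0},{"xyz":[0,0,0],"spin":0},{"xyz":[0,0,0],"spin":0}]' 1
python3 -m inch '[{"xyz":[0,0,-2],"spin":0},{"xyz":[0,0,-5],"spin":0},{"xyz":[0,0,-9],"spin":0},{"xyz":[0,0,-13],"spin":0},{"xyz":[0,0,-17],"spin":0},{"xyz":[0,0,-17],"spin":0}]'
python3 - <<'E'
from h import *
H=np.array([559.2,166.8]);a=.203
U=H+95*np.array([np.cos(a),np.sin(a)]);print(U)
print(delta((U[0],U[1],175),a-np.pi/2))
E
```

```text
t: 34.8
ee_pos: [431.1, -39.0, 5.5]
orientation: [-3.122, -0.321, -0.032]
ft_force: [0.1, 0.0, -0.0]
width: 87.7
t: 35.6
ee_pos: [431.1, -39.0, 5.4]
orientation: [-3.122, -0.321, -0.032]
ft_force: [-0.8, -1.1, -0.1]
width: 39.7
t: 36.2
ee_pos: [430.7, -40.3, 179.9]
orientation: [-3.123, -0.322, -0.046]
ft_force: [0.3, -0.6, -1.8]
width: 39.4
[652.24928524 185.95282005]
(array([ 26.27, -17.64,   1.23]), np.float64(0.12132884619303778), np.float64(-78.25), array([ 0.0289,  0.0043, -0.9996]), array([-0.13,  0.19,  2.09,  0.01,  0.83,  1.23]))
```

```bash
python3 -m inch '[{"xyz":[2,-1,0],"spin":0},{"xyz":[5,-3,0],"spin":0},{"xyz":[8,-5,0],"spin":0},{"xyz":[11,-7.4,0],"spin":0},{"xyz":[14.5,-9.7,0],"spin":0},{"xyz":[18,-12,0],"spin":0},{"xyz":[21,-14,0],"spin":0},{"xyz":[24,-16,0],"spin":0},{"xyz":[26,-17.4,0],"spin":0},{"xyz":[26.3,-17.6,2],"spin":0},{"xyz":[26.3,-17.6,6],"spin":0},{"xyz":[26.3,-17.6,10],"spin":0},{"xyz":[26.3,-17.6,10],"spin":0},{"xyz":[26.3,-17.6,10],"spin":0}]'
python3 -c "
from h import *
print(delta((652.2,186,9),.203-np.pi/2))"
```

```text
t: 37.6
ee_pos: [654.3, 185.7, 86.2]
orientation: [-3.124, -0.321, -0.041]
ft_force: [0.7, 0.1, 1.1]
width: 39.8
(array([-0.41, -0.08,  7.71]), np.float64(0.11234658833919056), np.float64(-78.26), array([ 0.0261,  0.0036, -0.9997]), array([ 0.26,  0.65,  1.59, -0.  ,  0.87,  1.63]))
```

```bash
python3 -m inch '[{"xyz":[-0.1,-0.1,2.5],"spin":0},{"xyz":[-0.3,-0.1,5],"spin":0},{"xyz":[-0.4,-0.1,6.8],"spin":0},{"xyz":[-0.4,-0.1,7.5],"spin":0},{"xyz":[-0.4,-0.1,7.6],"spin":0},{"xyz":[-0.4,-0.1,7.6],"spin":0},{"xyz":[-0.4,-0.1,7.6],"spin":0}]'
python3 -c "
from h import *
print(delta((652.2,186,5.4),.203-np.pi/2))"
```

```text
t: 38.3
ee_pos: [653.2, 186.5, 11.4]
orientation: [-3.124, -0.321, -0.045]
ft_force: [-0.1, 0.4, -0.0]
width: 39.8
(array([-0.12,  0.02,  0.6 ]), np.float64(0.11531317620142809), np.float64(-78.25), array([ 0.0281,  0.0041, -0.9996]), array([ 0.26,  0.76,  1.61, -0.  ,  0.75,  1.63]))
```

```bash
python3 -m inch '[{"xyz":[-0.1,0,0.2],"spin":0},{"xyz":[-0.1,0,0.4],"spin":0},{"xyz":[-0.1,0,0.55],"spin":0},{"xyz":[-0.1,0,0.55],"spin":0}]'
python3 -m inch '[{"xyz":[0,0,0.05],"spin":0},{"xyz":[0,0,0.05],"spin":0},{"xyz":[0,0,0.05],"spin":0}]'
```

```text
t: 38.7
ee_pos: [652.2, 186.2, 5.7]
orientation: [-3.124, -0.321, -0.044]
ft_force: [0.6, -0.1, 0.6]
width: 39.7
t: 39.0
ee_pos: [652.3, 186.2, 5.5]
orientation: [-3.124, -0.321, -0.044]
ft_force: [-1.8, 0.0, 3.8]
width: 39.4
```

Contact, so I'll release, lift, and move clear toward the right for a final look.

```bash
python3 -m inch '[{"xyz":[0,0,0],"spin":0},{"xyz":[0,0,0],"spin":0},{"xyz":[0,0,0],"spin":0},{"xyz":[0,0,0],"spin":0},{"xyz":[0,0,-1],"spin":0},{"xyz":[0,0,-4],"spin":0},{"xyz":[0,0,-8],"spin":0},{"xyz":[0,0,-13],"spin":0},{"xyz":[0,0,-18],"spin":0},{"xyz":[0,0,-20],"spin":0},{"xyz":[0,0,-20],"spin":0}]' 0
python3 -c "
from h import *
print(delta((520,-330,230)))"
```

```text
t: 40.1
ee_pos: [649.0, 186.1, 210.8]
orientation: [-3.122, -0.321, -0.057]
ft_force: [-0.1, -0.8, 0.2]
width: 88.2
(array([-23.05,  47.9 ,  -2.71]), None, np.float64(-78.25), array([ 0.036 ,  0.0062, -0.9993]), array([ 0.26,  0.49,  1.55, -0.  ,  1.07,  1.63]))
```

```bash
python3 -m inch '[{"xyz":[-2,4,-1],"spin":0},{"xyz":[-4,8,-2],"spin":0},{"xyz":[-6,12,-2.7],"spin":0},{"xyz":[-8,16,-2.7],"spin":0},{"xyz":[-10,20,-2.7],"spin":0},{"xyz":[-12,24,-2.7],"spin":0},{"xyz":[-14,28,-2.7],"spin":0},{"xyz":[-16,32,-2.7],"spin":0},{"xyz":[-18,36,-2.7],"spin":0},{"xyz":[-20,40,-2.7],"spin":0},{"xyz":[-22,44,-2.7],"spin":0},{"xyz":[-23,48,-2.7],"spin":0},{"xyz":[-23,48,-2.7],"spin":0},{"xyz":[-23,48,-2.7],"spin":0}]' 0
python3 - <<'E'
from h import *
t=get("top");cv2.imwrite("pics/top3.png",t);s=get("side");cv2.imwrite("pics/side3.png",s)
cv2.imwrite("pics/k.png",cv2.resize(t[120:200,130:310],None,fx=4.4,fy=4.4,interpolation=cv2.INTER_CUBIC))
cv2.imwrite("pics/l.png",cv2.resize(s[130:270,160:330],None,fx=4,fy=4,interpolation=cv2.INTER_CUBIC))
E
```

```text
t: 41.5
ee_pos: [519.7, -331.0, 228.5]
orientation: [-3.121, -0.318, -0.054]
ft_force: [0.4, 0.6, -0.4]
width: 88.2
```

View pics/k.png

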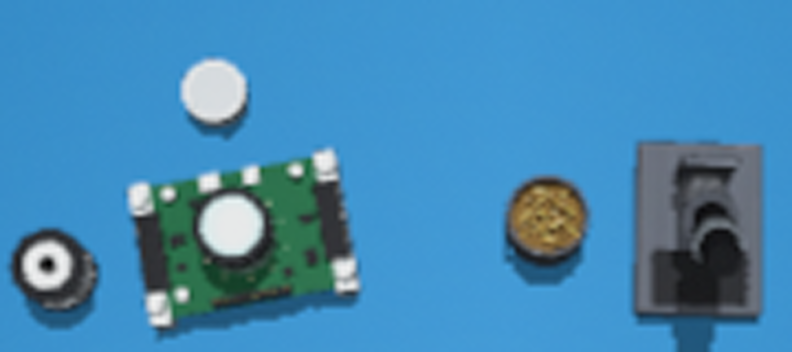

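View pics/l.png

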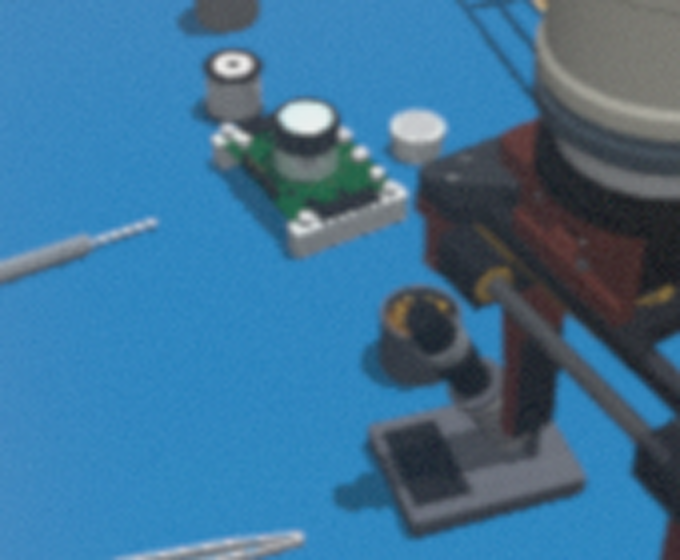

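All four things stand upright in both views. Top crop positions: tin (214,91), reel (47,265), loupe lens (233,225), cleaner (547,219). Last check, with the arm far from everything:

```bash
python3 - <<'E'
from h import *
A=lambda p:((np.array(p)+.5)/4.4-.5+[130,120])
def loc(n,q,H,a):
    X=np.array([np.cos(a),np.sin(a)]);d=q-H;print(n,q.round(1),"local",(d@X).round(1),(d@[-X[1],X[0]]).round(1))
H=np.array([557.2,166.6])
loc("tin want 95,0",ray("top",A((214,91)),24)[:2],H,.203)
loc("reel want 0,118",ray("top",A((47,265)),42)[:2],H,.203)
loc("loupe",ray("top",A((233,225)),68)[:2],H,.203)
c=np.array([ray("top",A(p),18) for p in ((638,143),(762,146),(760,318),(635,316))])[:,:2]
print(c.mean(0))
loc("cleaner want 0,96",ray("top",A((547,218)),44)[:2],c.mean(0),-.012)
E
```

```text
tin want 95,0 [650.2 187.6] local 95.3 1.8
reel want 0,118 [534.8 282.1] local 1.4 117.7
loupe [556.8 166.9] local -0.4 0.4
[ 567.96364827 -118.24441984]
cleaner want 0,96 [569.  -21.9] local -0.1 96.4
```

All within 2 mm, so I'm handing in.

```bash
python3 -c "
from workcell import ctrl
print(ctrl.close_job())"
```

```text
the job is handed in; nothing more can be done
None
```

I set out the loupe, tip cleaner, small reel and flux tin in that order and handed the job in at about 42 s of the 106 s limit. I left the big reel, bottle, tweezers and screwdriver alone, but did not re-measure their positions at the end.

The last camera check, with the gripper open and well clear, showed all four standing upright:

| Item | Where it should be | Measured |
|---|---|---|
| Loupe | on the chip at mid-board | within 0.6 mm of the holder centre |
| Tip cleaner | 3 cm clear of the stand, on its mid-line | about 3.0 cm clear, 0.1 mm off the mid-line |
| Small reel | 3 cm clear of the holder, on its mid-line | about 3.0 cm clear, 1.4 mm off the mid-line |
| Flux tin | 3 cm clear behind the holder, on its mid-line | about 3.0 cm clear, 1.8 mm off the mid-line |

- **Cleaner:** it first stood about 2.7 mm off along the stand. I moved it by gripping it again in place before going on to the reel.
- **Camera and arm:** the top camera read x about 2 mm lower than the arm's own position, which is about its stated calibration error. I allowed for that when placing the reel and tin.
- **Tool tilt:** the tool leaned by up to about 2 degrees during the work, with no visible effect on how things stand.
- **Contact forces:** every reading I saw was about 5 N or less on each axis. The loupe was lowered in half-millimetre steps and released only after touching the board.

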